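# Hold back the tensioner of the lane that lacks its idler

## Robot

A 7-joint arm with a two-finger parallel gripper is mounted at the origin on the work surface. World frame = base frame: x ahead of the robot, y to its left, z up, the work surface at z = 0. Lengths are in m, angles in rad, forces in N, time in s.
With the tool pointing down it reaches from about 0.425 to 0.925 m from the base axis. Payload 6.8 kg.
Tool frame: the origin (TCP) lies on the centre line of the jaws, within the pads' length; the fingertips stand 11 mm ahead of it and the grasp point (between the pads) lies 8 mm behind it; z points along the fingers, y is the direction in which the jaws open and shut (so a half turn about z gives the same grasp; the last joint's range is limited). The gripper opens to 85 mm and grips with 20 to 120 N. Pads are 22 mm wide; open, the fingers measure 114 mm over their backs; the gripper's body (76 mm by 85 mm) begins 54 mm behind the grasp point. The pads swing forward as they close: fully open they stand 13 mm farther back than shut.
Start: joints at [-1.23, 0.477, 0.022, 1.555, -0.011, 1.109, -0.083], TCP at [0.293, 0.608, 0.242] pointing down, gripper open.
Joint ranges: [-2.96, 2.96], [-0.34, 2.1], [-1.41, 1.46], [0.24, 2.44], [-1.37, 4.51], [0.17, 1.92], [-2.96, 2.96]. Speed limits (rad/s): [2.39, 2.39, 3.14, 3.14, 3.14, 3.14, 3.14].

## Interface

Orientations are given as a rotation vector (axis times angle).
In Python, from bench import r gives the robot as it stands.
- The arm moves only by the tool send_rows, never from a script. Its argument "deltas" is a list of rows, each a list of 7 numbers: the opening, from 0 (shut) to 1 (fully open), then the shift along the tool's x, y, z as a fraction of full scale, then the turn, a rotation vector about the tool's x, y, z as a fraction of full scale. In form: [[hand, x, y, z, ax, ay, az], ...]. A call has 1 to 20 rows; each row is the pose to reach, as a shift and turn from the pose commanded when the call began, along the tool's axes at that moment, turning the shorter way round; what a row does not reach only later rows make up. Full scale, the value 1, is 150 mm for a shift and 180 degrees for a turn. A row lasts 1/12 s, in which the tool goes at most 41.7 mm and 7.16 degrees, less where a joint would pass 70% of its speed; a pose out of reach is approached as far as the arm can. A call with a number of a shift or a turn outside -1 to 1 is refused whole. A call with a gripper value outside its range is refused whole. The fingers move at their own pace and stop on an object; "squeeze" is the grip in N (left out, the last holds). Time passes only in rows, so rows that repeat a pose let the fingers close. It gives the time, the measured TCP pose, the force and the opening at its end, in the units of the state.
- r.get_obs(): the state, without advancing time (a new reading comes with each control period).
- r.grab_frame(name): name is "scene" or "side" or "wrist"; returns a dict with "pixels" (384x512x3 uint8, red, green, blue), "camera_matrix" (3x3 intrinsics, pixels), "dist_coeffs" ([k1, k2, p1, p2, k3] as OpenCV has them; the pictures are not rectified), "rvec" (rotation vector, rad) and "tvec" (3), from world to camera coordinates, as OpenCV has them. Camera axes: x right, y down, z forward; pixel columns grow to the right and rows downward; lengths in m; the calibration is good to about 2 mm. A picture is of the moment at which its call begins. There is no depth.
- r.hand_in(): hands the job in, once; it reports no verdict.
The state is a dict: "clock": time; "joints": joint angles; "qvel": joint speeds; "tau": joint torques, N m; "tcp_pos": TCP position; "orientation": TCP orientation; "contact_force": force on the tool from outside, world axes, zero at the start; "moment": the same for the moment, N m; "grip_width": finger opening in m.
Only numpy, scipy, OpenCV 4.12 (cv2) and the standard library are available. Lean on these libraries where they do the work, as an engineer would, in place of code of your own. Each camera call takes 0.05 s, during which the arm holds its last target. There are 200 camera calls.

## Task

On the tube roller's open drive deck one of the two lanes has lost its idler block: only a flat dust plug sits in its seat. Push that lane's sprung tensioner arm outwards by its upright post until it has gone past its ratchet click and clearly beyond it, well off the pawl, towards its end stop, and finish while still holding it compressed there so that a colleague can fit the new block. Leave the other lane's arm at rest and do not shift the spare idler block, the bottle or the tube rack.

Things in the scene. Friction and masses are not known exactly. Their poses are not given: they have to be found in the camera images.
- deck: Fixed drive deck of a tube roller, cover off: aluminium plate 340 (x) x 360 (y) x 12 mm on the bench, turned up to 0.4 rad. Origin: centre of its underside. Its x runs from the robot side to the motor side (black motor 60 x 56 mm at x = 130, y = 0, with its pulley 74 mm tall), y from the right lane (-y) to the left lane (+y); the lanes are mirror images.
- post_left (a point): Top centre of the left arm's upright thumb post: steel pin 17 mm across, 36 to 96 mm above the bench, 120 mm from the pivot; moves with the arm. Push it from its inner side with closed fingers on its upper half. At rest at x = -55, y = 65 mm in the deck's frame. All else within 40 mm of its path is under 43 mm above the bench.
- post_right (a point): The same for the right lane; at rest at x = -55, y = -65 mm in the deck's frame.
- pivot_left (a point): Top of the left arm's vertical pivot, 44 mm above the bench, at x = 60, y = 100 mm in the deck's frame. The arm is a steel bar 16 mm wide, 26 to 36 mm above the bench, from the pivot towards the robot side. On it: a grey belt roller (30 mm across, top at 58 mm) 58 mm from the pivot, the thumb post at 120 mm, the nose at 147 mm.
- pivot_right (a point): The same for the right arm, at x = 60, y = -100 mm in the deck's frame.
- tensioner_left (a joint): Left arm's swing, rad: 0 at rest (leaning 0.30 rad towards the deck's middle line), growing outwards (to the deck's +y, clockwise from above) to the end stop at 0.62. Spring-back at the post: 3 N at 0, 8 N at 0.6; from 0.25 to 0.39 the nose wedges the pawl aside, up to 7 N more; at 0.40 it clicks home. Let go after that, the arm hangs on the pawl at about 0.40.
- tensioner_right (a joint): The same for the right arm, mirrored: it grows as the arm is pushed towards the deck's -y (anticlockwise seen from above).
- pawl_left (a joint): Slide of the left lane's dark sprung pawl, m: 0 when forward (home), growing up to 0.008 as the arm's nose wedges it away from the pivot, back to 0 after the click. It lies beyond the arm's nose on the robot side, top 38 mm above the bench; it needs no touching.
- pawl_right (a joint): The same for the right lane.
- idler_block: The idler block bolted in the lane that has one: grey plastic block 40 x 40 x 30 mm with an aluminium flanged roller 34 mm across on top, 53 mm tall. Origin: centre of its underside. It stands at x = 70 mm and y = +50 (left lane) or -50 mm (right lane) in the deck's frame.
- plug: Flat black dust plug, a disc 36 mm across and 5 mm thick, fixed in the seat of the lane whose idler block is missing; at x = 70 mm and y = +50 (left lane) or -50 mm (right lane) in the deck's frame. Origin: centre of its underside. This lane's tensioner arm is the one to push.
- spare_block: Loose spare idler block standing on the bench beside the deck, the same shape as the fitted one, 53 mm tall. Origin: centre of its underside. Leave it.
- bottle: Loose glass bottle with a blue cap, 76 mm across, 150 mm tall, standing on the bench beside the deck. Origin: centre of its underside. Leave it.
- tube_rack: Loose blue tube rack 75 x 120 x 30 mm with 15 holes, on the bench beside the deck. Origin: centre of its underside. Leave it.

How it is judged:
By the outcome, as a careful person would: the job done as asked, in the order asked, and still so for the second after the job is handed in, while the arm keeps its last pose, push and grip.
It also fails if it takes over 32 s, if anything falls off the work surface, if the arm or the gripper's body presses on something with over 40 N, if the wrist force passes 120 N, or if a joint passes its speed limit or range.

## Working session

There is one attempt and no reset: what is moved stays moved. The work goes in short steps, Python scripts to look and compute and a tool call to move; the robot and the scene stay as the last step left them, time stands still between calls to the robot, and variables do not carry over. Pictures are saved under pics/ and viewed, about 8 in all and at most 12, crops included, and the job is handed in when it is done.

Besides the shell and the picture viewer there is one more tool, called after "Emit:" as a command line: name --pt "numbers of a row" for each row, then --argument value for the rest. send_rows: Moves the arm, as the interface text tells. Shift numbers are shares of 150 mm and turn numbers shares of 180 degrees, none past 1 either way. Its arguments: {"type":"object","properties":{"deltas":{"type":"array","items":{"type":"array","items":{"type":"number"}}},"squeeze":{"type":"number"}},"required":["deltas"]}

```bash
mkdir -p pics
python3 - <<'E'
from bench import r
import cv2,pickle
F={}
for n in("scene","side"):
    f=r.grab_frame(n);F[n]=f;cv2.imwrite(f"pics/{n}0.png",cv2.resize(f["pixels"][:,:,::-1],(800,600)))
pickle.dump(F,open("F.pkl","wb"))
o=r.get_obs();print(o)
E
```

```text
{'clock': 0.1, 'joints': array([-1.23011203,  0.47774042,  0.02239111,  1.55634642, -0.01149676,
        1.10933181, -0.08308299]), 'qvel': array([-0.00040508, -0.00188909,  0.00264345, -0.00199989, -0.00128076,
        0.00078129, -0.00152912]), 'tau': array([ 3.62933788e-03, -5.97757208e+01,  1.61337074e+00, -2.81954491e+01,
        1.28210010e-02,  5.01512404e-03, -2.71977922e-05]), 'tcp_pos': array([0.29267273, 0.6076687 , 0.24141107]), 'orientation': array([-6.99003066e-01, -3.06260419e+00,  2.64107719e-03]), 'contact_force': array([-0.54626861, -0.838853  , -0.40753807]), 'moment': array([ 0.0229659 , -0.01955426, -0.03012777]), 'grip_width': 0.08531452547703135}
```

View pics/scene0.png

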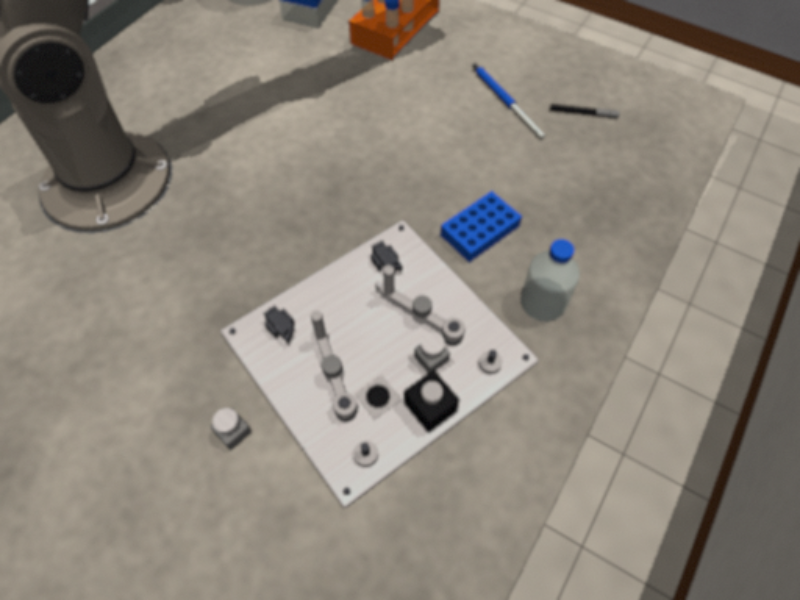

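View pics/side0.png

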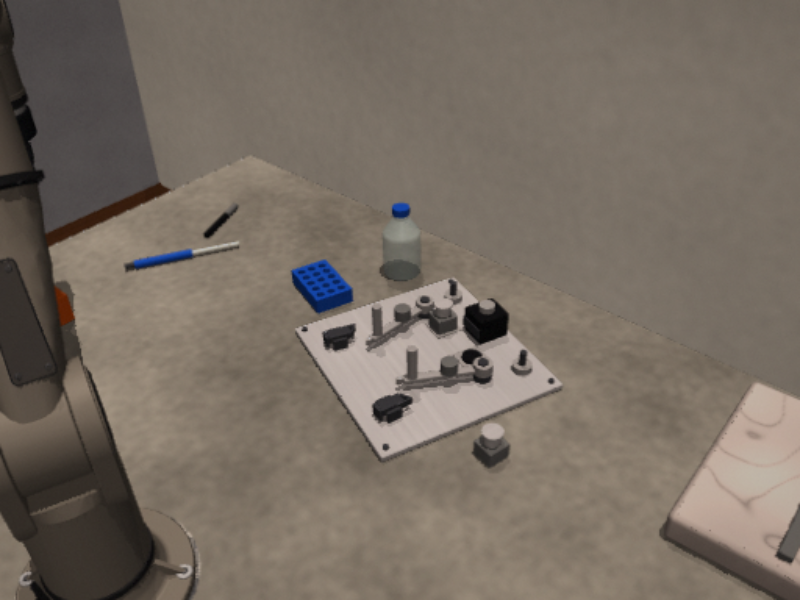

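The plug (scene 378,396) is in the lane on the spare-block side, which is the right lane. The fitted block (432,352) is in the left lane. The right post top is at about scene (317,316) and side (412,349). Next I fit the deck pose.

```bash
cat > h.py <<'E'
import numpy as np,cv2,pickle
from scipy.optimize import least_squares
from scipy.spatial.transform import Rotation as R
def proj(f,P): return cv2.projectPoints(np.array(P,float).reshape(-1,1,3),f["rvec"],f["tvec"],f["camera_matrix"],f["dist_coeffs"])[0][:,0]*1.5625
def d2w(p,P):
    P=np.array(P,float).reshape(-1,3);c,s=np.cos(p[2]),np.sin(p[2])
    return np.c_[p[0]+c*P[:,0]-s*P[:,1],p[1]+s*P[:,0]+c*P[:,1],P[:,2]]
E
python3 - <<'E'
from h import *
F=pickle.load(open("F.pkl","rb"))
D=np.array([[-170,180,12],[-170,-180,12],[170,-180,12],[170,180,12],[-55,65,96],[-55,-65,96],[60,100,44],[60,-100,44],[70,-50,17]])/1e3
px={"scene":[(403,222),(223,331),(345,505),(537,358),(388,268),(317,316),(454,325),(345,403),(378,396)],
"side":[(297,330),(384,460),(560,383),(456,279),(377,308),(412,349),(425,300),(482,362),(472,356)]}
res=lambda p:np.concatenate([(proj(F[n],d2w(p,D))-px[n]).ravel() for n in px])
best=min((least_squares(res,[.6,.2,a],loss="soft_l1",f_scale=2) for a in(-.4,0,.4,1)),key=lambda s:s.cost)
print(best.x,best.cost);print(best.fun[:0],res(best.x).reshape(2,-1,2).round(1))
p=best.x
print("post",d2w(p,D[5]),"piv",d2w(p,D[7]),"corners",d2w(p,D[:4]))
np.save("p.npy",p)
# post top triangulated
for i in(4,5):
  s=least_squares(lambda X:np.concatenate([(proj(F[n],X)-px[n][i]).ravel() for n in px]),d2w(p,D[i])[0]);print(s.x,s.cost)
E
```

```text
[ 0.61653078 -0.02806153 -0.35889128] 40.61336388999485
[] [[[-1.  -3.9]
  [-3.9 -0.8]
  [-0.2  2.4]
  [ 2.6  0.3]
  [ 0.2  0.3]
  [-1.6 -1.2]
  [-0.3  1.2]
  [-0.5 -0.1]
  [ 0.  -0.7]]

 [[-2.5 -1.9]
  [-1.  -2.2]
  [ 4.6  0. ]
  [-2.4 -3.2]
  [-0.5 -2.2]
  [ 0.8 -0.6]
  [ 0.  -0.1]
  [ 1.9  0.3]
  [ 0.5 -0.4]]]
post [[ 0.54220464 -0.06960217  0.096     ]] piv [[ 0.63758435 -0.14276439  0.044     ]] corners [[ 0.52058457  0.20018028  0.012     ]
 [ 0.39413947 -0.13688297  0.012     ]
 [ 0.71247699 -0.25630334  0.012     ]
 [ 0.83892209  0.08075992  0.012     ]]
[0.58693923 0.05237583 0.09331771] 1.1196578052734882
[ 0.54345633 -0.06779131  0.09238198] 0.2716519961187604
```

```bash
cat >> h.py <<'E'
def need(r,dx,dy,z,turn=True):
    "shift/turn fractions from the present pose to deck point (m); tool x = deck +y"
    p=np.load("p.npy");o=r.get_obs();Rt=R.from_rotvec(o["orientation"])
    c,s=np.cos(p[2]),np.sin(p[2])
    G=R.from_matrix(np.array([[-s,c,0],[c,s,0],[0,0,-1]]).T.T)
    T=d2w(p,[dx,dy,z])[0]
    print("tcp deck",(R.from_euler("z",-p[2]).apply(o["tcp_pos"]-[p[0],p[1],0])*1e3).round(1),"t",o["clock"],"F deck",R.from_euler("z",-p[2]).apply(o["contact_force"]).round(2),"w",o["grip_width"])
    print("target",T,"shift",(Rt.inv().apply(T-o["tcp_pos"])/.15).round(3),"turn",((Rt.inv()*G).as_rotvec()/np.pi).round(4))
E
python3 - <<'E'
from h import *
from bench import r
p=np.load("p.npy");s,c=np.sin(p[2]),np.cos(p[2])
print(R.from_rotvec(r.get_obs()["orientation"]).as_matrix().round(3))
need(r,-.057,-.0275,.2414)
E
```

```text
[[-0.901  0.434 -0.001]
 [ 0.434  0.901 -0.002]
 [-0.    -0.002 -1.   ]]
tcp deck [-526.5  481.5  241.4] t 0.1 F deck [-0.22 -0.98 -0.41] w 0.08531452547703135
target [ 0.55350343 -0.03378894  0.2414    ] shift [-3.422 -3.098  0.006] turn [-4.000e-04  4.000e-04  4.714e-01]
```

Emit:
send_rows --pt "0 -0.14 -0.13 0 0 0 0" --pt "0 -0.28 -0.26 0 0 0 0" --pt "0 -0.42 -0.39 0 0 0 0" --pt "0 -0.57 -0.52 0 0 0 0" --pt "0 -0.71 -0.65 0 0 0 0" --pt "0 -0.85 -0.77 0 0 0 0" --squeeze 60

```text
clock: 0.6
tcp_pos: [0.3579, 0.4469, 0.2419]
orientation: [-0.699, -3.062, 0.002]
contact_force: [0.8, -0.0, -0.3]
grip_width: 0.0122
```

Emit:
send_rows --pt "0 -0.14 -0.13 0 0 0 0" --pt "0 -0.28 -0.26 0 0 0 0" --pt "0 -0.42 -0.39 0 0 0 0" --pt "0 -0.57 -0.52 0 0 0 0" --pt "0 -0.71 -0.65 0 0 0 0" --pt "0 -0.85 -0.77 0 0 0 0"

```text
clock: 1.1
tcp_pos: [0.4225, 0.2876, 0.2421]
orientation: [-0.699, -3.062, 0.001]
contact_force: [1.4, -0.6, -0.5]
grip_width: 0.0001
```

Emit:
send_rows --pt "0 -0.14 -0.13 0 0 0 0" --pt "0 -0.28 -0.26 0 0 0 0" --pt "0 -0.42 -0.39 0 0 0 0" --pt "0 -0.57 -0.52 0 0 0 0" --pt "0 -0.71 -0.65 0 0 0 0" --pt "0 -0.85 -0.77 0 0 0 0"

```text
clock: 1.6
tcp_pos: [0.4871, 0.1283, 0.2421]
orientation: [-0.7, -3.062, 0.001]
contact_force: [0.2, -0.1, 0.4]
grip_width: 0.0001
```

Emit:
send_rows --pt "0 -0.14 -0.13 0 0 0 0.03" --pt "0 -0.28 -0.26 0 0 0 0.07" --pt "0 -0.42 -0.39 0 0 0 0.1" --pt "0 -0.57 -0.52 0 0 0 0.14" --pt "0 -0.71 -0.65 0 0 0 0.17" --pt "0 -0.85 -0.77 0 0 0 0.2" --pt "0 -0.85 -0.77 0 0 0 0.24" --pt "0 -0.85 -0.77 0 0 0 0.27" --pt "0 -0.85 -0.77 0 0 0 0.31" --pt "0 -0.85 -0.77 0 0 0 0.35" --pt "0 -0.85 -0.77 0 0 0 0.39" --pt "0 -0.85 -0.77 0 0 0 0.43" --pt "0 -0.85 -0.77 0 0 0 0.471" --pt "0 -0.85 -0.77 0 0 0 0.471" --pt "0 -0.85 -0.77 0 0 0 0.471"

```text
clock: 2.85
tcp_pos: [0.5517, -0.0292, 0.242]
orientation: [-2.578, -1.795, 0.001]
contact_force: [-0.4, -0.0, -0.1]
grip_width: -0.0001
```

Run:
```python
from h import *
from bench import r
need(r,-.057,-.0275,.075);print(r.get_obs()["joints"].round(2))
f=r.grab_frame("wrist");cv2.imwrite("pics/w1.png",cv2.resize(f["pixels"][:,:,::-1],(800,600)))
p=np.load("p.npy");print(proj(f,d2w(p,[[-.055,-.065,.096],[-.055,.065,.096],[.06,-.1,.044],[.07,-.05,.017]])).round(0))
```

```text
tcp deck [-60.3 -23.8 242. ] t 2.85 F deck [-0.37 -0.18 -0.12] w -0.00014363992117325395
target [ 0.55350343 -0.03378894  0.075     ] shift [-0.024  0.023  1.113] turn [-0.0002  0.0002  0.0015]
[-0.55  0.31  0.6   1.88 -0.2   1.01 -0.21]
[[409. 352.]
 [412. 108.]
 [577. 368.]
 [587. 286.]]
```

View pics/w1.png

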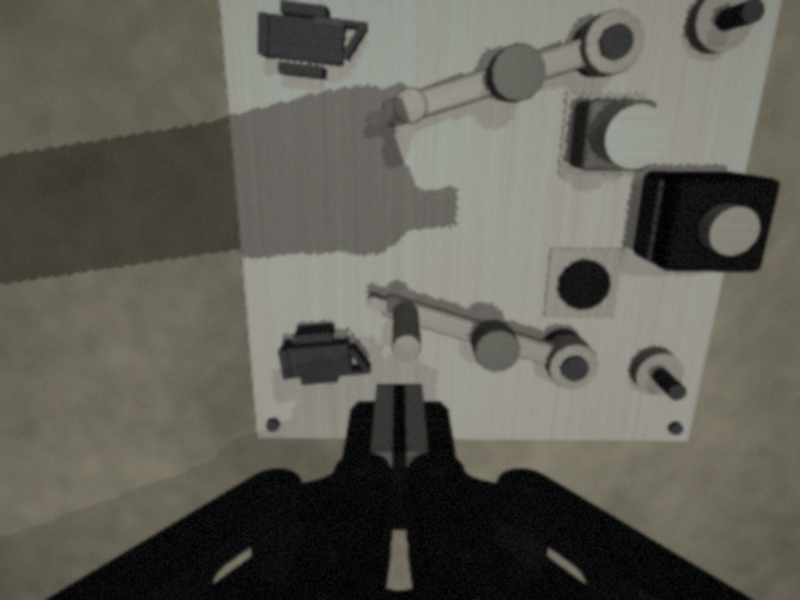

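The wrist view shows the right post top at (405,346), within about 3 mm of the prediction (409,352). The plug at (583,284) confirms the lane. Now I descend on the post's inner side.

Emit:
send_rows --pt "0 -0.02 0.02 0.15 0 0 0" --pt "0 -0.02 0.02 0.3 0 0 0" --pt "0 -0.02 0.02 0.45 0 0 0" --pt "0 -0.02 0.02 0.6 0 0 0" --pt "0 -0.02 0.02 0.75 0 0 0" --pt "0 -0.02 0.02 0.9 0 0 0" --pt "0 -0.02 0.02 0.95 0 0 0"

```text
clock: 3.48
tcp_pos: [0.5517, -0.033, 0.0969]
orientation: [-2.576, -1.793, 0.006]
contact_force: [-0.3, 0.5, 0.2]
grip_width: 0.0
```

Emit:
send_rows --pt "0 0 0 0.08 0 0 0" --pt "0 0 0 0.16 0 0 0" --pt "0 0 0 0.16 0 0 0" --pt "0 0 0 0.16 0 0 0"

```text
clock: 3.82
tcp_pos: [0.5537, -0.0333, 0.0758]
orientation: [-2.581, -1.791, 0.0]
contact_force: [0.5, -0.4, 0.8]
grip_width: 0.0001
```

Run:
```python
from h import *
from bench import r
need(r,-.0575,-.0455,.075)
need(r,-.0575,-.109,.075)
```

```text
tcp deck [-57.  -27.   75.8] t 3.8167 F deck [ 0.65 -0.17  0.82] w 7.316227290445274e-05
target [ 0.54671303 -0.05046649  0.075     ] shift [-0.124 -0.004  0.005] turn [-0.0001  0.      0.0005]
tcp deck [-57.  -27.   75.8] t 3.8167 F deck [ 0.65 -0.17  0.82] w 7.316227290445274e-05
target [ 0.52440952 -0.1099207   0.075     ] shift [-0.547 -0.004  0.005] turn [-0.0001  0.      0.0005]
```

Emit:
send_rows --pt "0 -0.03 0 0 0 0 0" --pt "0 -0.06 0 0 0 0 0" --pt "0 -0.09 0 0 0 0 0" --pt "0 -0.12 0 0 0 0 0" --pt "0 -0.14 0 0 0 0 0" --pt "0 -0.16 0 0 0 0 0" --pt "0 -0.18 0 0 0 0 0" --pt "0 -0.2 0 0 0 0 0" --pt "0 -0.2 0 0 0 0 0"

```text
clock: 4.57
tcp_pos: [0.5423, -0.0601, 0.0757]
orientation: [-2.578, -1.79, -0.0]
contact_force: [-0.6, 5.1, 0.1]
grip_width: -0.0002
```

Run:
```python
from h import *
from bench import r
need(r,-.0575,-.109,.075)
f=r.grab_frame("wrist");cv2.imwrite("pics/w2.png",cv2.resize(f["pixels"][:,:,::-1],(800,600)))
```

```text
tcp deck [-58.2 -56.1  75.7] t 4.5667 F deck [-2.38  4.51  0.14] w -0.00016861247404843032
target [ 0.52440952 -0.1099207   0.075     ] shift [-0.353  0.004  0.004] turn [-0.0007 -0.0005  0.0006]
```

View pics/w2.png

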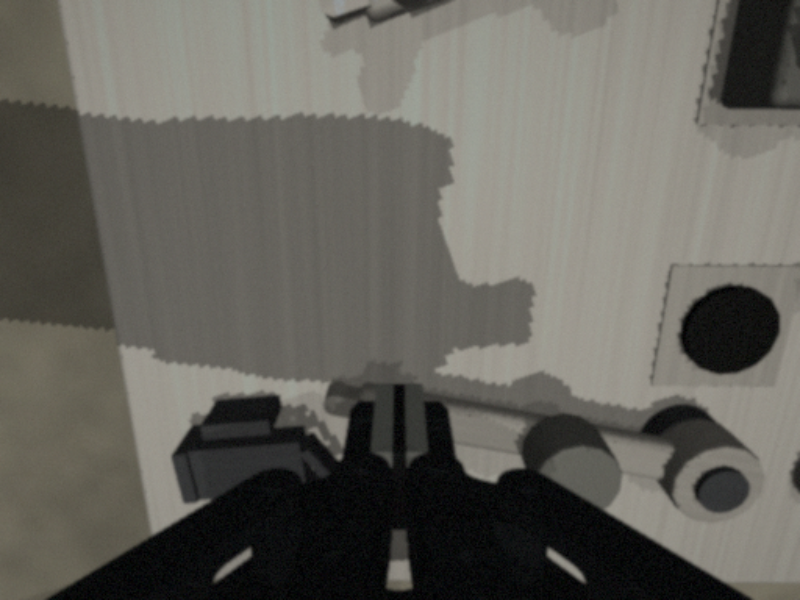

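Contact is made: about 4.5 N, as expected for q≈0.09. I continue through the pawl zone to q≈0.54.

Emit:
send_rows --pt "0 -0.025 0 0 0 0 0" --pt "0 -0.05 0 0 0 0 0" --pt "0 -0.075 0 0 0 0 0" --pt "0 -0.1 0 0 0 0 0" --pt "0 -0.125 0 0 0 0 0" --pt "0 -0.15 0 0 0 0 0" --pt "0 -0.15 0 0 0 0 0"

```text
clock: 5.2
tcp_pos: [0.5344, -0.0797, 0.0756]
orientation: [-2.576, -1.79, -0.001]
contact_force: [-2.1, 7.9, 3.2]
grip_width: 0.0003
```

Emit:
send_rows --pt "0 -0.02 0 0 0 0 0" --pt "0 -0.04 0 0 0 0 0" --pt "0 -0.06 0 0 0 0 0"

```text
clock: 5.45
tcp_pos: [0.5319, -0.0852, 0.0756]
orientation: [-2.572, -1.792, -0.004]
contact_force: [-1.0, 17.1, 4.1]
grip_width: 0.0001
```

Emit:
send_rows --pt "0 -0.02 0 0 0 0 0" --pt "0 -0.04 0 0 0 0 0" --pt "0 -0.06 0 0 0 0 0"

```text
clock: 5.7
tcp_pos: [0.5282, -0.0965, 0.0756]
orientation: [-2.576, -1.792, -0.001]
contact_force: [-2.1, 7.6, 1.6]
grip_width: -0.0001
```

Emit:
send_rows --pt "0 -0.02 0 0 0 0 0" --pt "0 -0.04 0 0 0 0 0" --pt "0 -0.06 0 0 0 0 0" --pt "0 -0.08 0 0 0 0 0" --pt "0 -0.08 0 0 0 0 0" --pt "0 -0.08 0 0 0 0 0"

```text
clock: 6.2
tcp_pos: [0.5252, -0.1082, 0.0757]
orientation: [-2.578, -1.792, -0.003]
contact_force: [2.4, 8.0, -1.7]
grip_width: -0.0001
```

Run:
```python
from h import *
from bench import r
need(r,-.0575,-.109,.075)
f=r.grab_frame("scene");pickle.dump(f,open("s3.pkl","wb"));g=r.grab_frame("side");pickle.dump(g,open("d3.pkl","wb"))
a=cv2.resize(f["pixels"][:,:,::-1],(1600,1200),interpolation=3)[380:980,380:1180];cv2.imwrite("pics/s3.png",a)
a=cv2.resize(g["pixels"][:,:,::-1],(1600,1200),interpolation=3)[450:1000,500:1200];cv2.imwrite("pics/d3.png",a)
```

```text
tcp deck [ -57.4 -107.1   75.7] t 6.2 F deck [-0.59  8.32 -1.75] w -0.00011033516608790406
target [ 0.52440952 -0.1099207   0.075     ] shift [-0.013 -0.001  0.004] turn [-0.0003 -0.0009  0.0009]
```

View pics/s3.png

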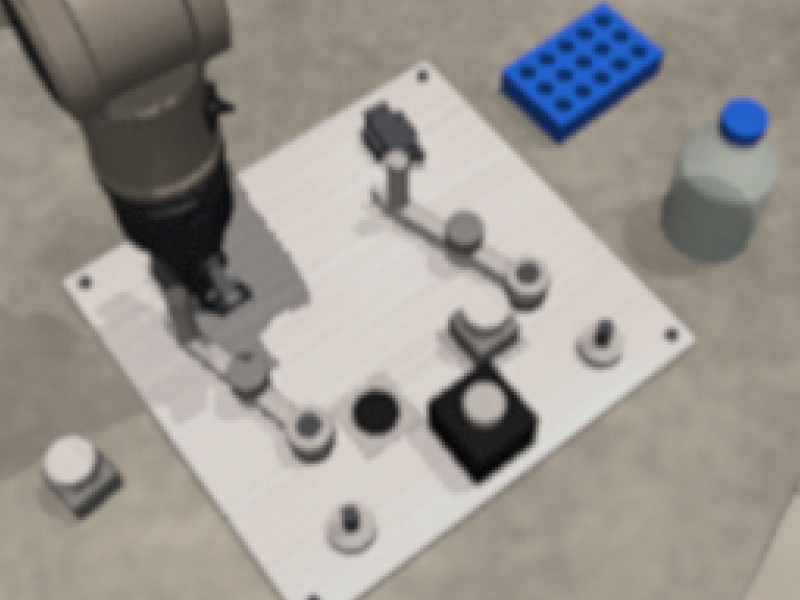

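View pics/d3.png

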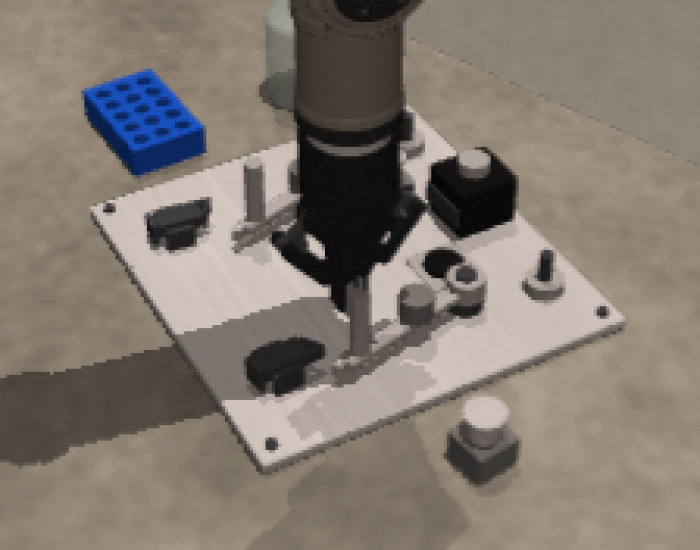

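Run:
```python
from h import *
p=np.load("p.npy");f=pickle.load(open("s3.pkl","rb"));g=pickle.load(open("d3.pkl","rb"))
def roll(q,L=.058,z=.058): return d2w(p,[.06-L*np.cos(.3-q),-.1+L*np.sin(.3-q),z])
def top(q): return d2w(p,[.06-.12*np.cos(.3-q),-.1+.12*np.sin(.3-q),.096])
for q in(.4,.45,.5,.55,.6): print(q,[proj(c,roll(q)).round(1) for c in(f,g)],[proj(c,top(q)).round(1) for c in(f,g)])
print("pivot",[proj(c,d2w(p,[.06,-.1,.044])).round(1) for c in (f,g)])
```

```text
0.4 [array([[317. , 371.2]]), array([[456.2, 369.4]])] [array([[285.8, 330.4]]), array([[424.7, 366.3]])]
0.45 [array([[315.4, 372.5]]), array([[457.3, 370.3]])] [array([[282.5, 333.1]]), array([[427. , 368.4]])]
0.5 [array([[313.9, 373.9]]), array([[458.4, 371.3]])] [array([[279.3, 335.9]]), array([[429.5, 370.4]])]
0.55 [array([[312.5, 375.4]]), array([[459.7, 372.2]])] [array([[276.3, 338.8]]), array([[432.1, 372.3]])]
0.6 [array([[311.2, 376.9]]), array([[461., 373.]])] [array([[273.3, 341.9]]), array([[434.9, 374.2]])]
pivot [array([[344.5, 402.9]]), array([[483.9, 362.3]])]
```

By TCP geometry q≈0.52, and by the images about 0.5. The click showed as 17 N dropping to 8 N. I add 5 mm for a clear margin while watching for the end stop.

Emit:
send_rows --pt "0 -0.015 0 0 0 0 0" --pt "0 -0.03 0 0 0 0 0" --pt "0 -0.035 0 0 0 0 0" --pt "0 -0.035 0 0 0 0 0" --pt "0 -0.035 0 0 0 0 0" --pt "0 -0.035 0 0 0 0 0"

```text
clock: 6.8
tcp_pos: [0.5243, -0.1128, 0.0757]
orientation: [-2.578, -1.793, -0.005]
contact_force: [5.0, 7.3, -4.4]
grip_width: 0.0002
```

Run:
```python
from h import *
from bench import r
need(r,-.0575,-.114,.075)
F=pickle.load(open("F.pkl","rb"));g=r.grab_frame("side")
c=lambda f:cv2.resize(f["pixels"][:,:,::-1],(1600,1200),interpolation=3)
cv2.imwrite("pics/d4.png",cv2.resize(c(g)[640:940,700:1100],(800,600),interpolation=3))
f=r.grab_frame("scene");need(r,-.0575,-.114,.075)
# loose things and left lane: change against first picture
a=np.abs(c(f).astype(int)-c(F["scene"])).max(2)
for n,(x,y) in dict(spare=(226,424),bottle=(548,280),rack=(482,226),leftpost=(388,270),leftroller=(422,305)).items(): print(n,a[2*y-24:2*y+24,2*x-24:2*x+24].mean().round(1))
```

```text
tcp deck [ -56.6 -111.7   75.7] t 6.8 F deck [ 2.13  8.57 -4.38] w 0.00019751890238288157
target [ 0.52265334 -0.11460213  0.075     ] shift [-0.015 -0.006  0.005] turn [ 0.0002 -0.001   0.0012]
tcp deck [ -56.6 -111.7   75.7] t 6.9 F deck [ 1.05  8.3  -4.21] w 0.0003544208248010537
target [ 0.52265334 -0.11460213  0.075     ] shift [-0.015 -0.006  0.005] turn [ 0.0002 -0.001   0.0012]
spare 10.0
bottle 8.5
rack 9.3
leftpost 7.4
leftroller 8.3
```

View pics/d4.png

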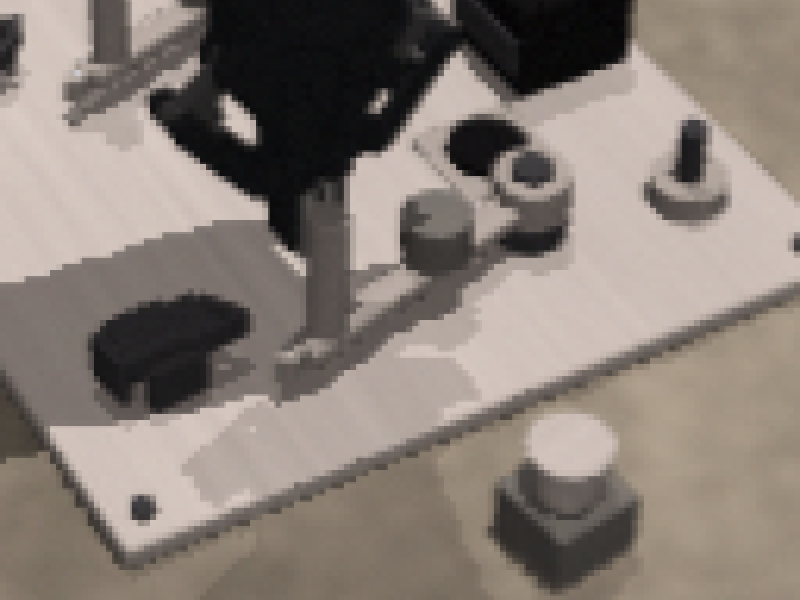

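The nose is well past the pawl, with the post top at crop (328,190), which gives q≈0.55. The force is steady at about 8 N, which is spring load and not the end stop.

```bash
python3 -c "
from bench import r
print(r.hand_in())"
```

```text
the job is handed in; nothing more can be done
None
```

I pushed the right lane's tensioner arm (the lane with the dust plug) past its click and handed in while the closed fingers still held it compressed.

- **Click:** the force rose to about 17 N in the pawl zone and then dropped to about 8 N.
- **Final position:** the tool position and the side picture both put the arm at about 0.55 rad. The click is at 0.40 and the end stop at 0.62. The force held steady at about 8 N, which is spring load, so the arm is not pressing on the stop. The run took 6.9 s.
- **Disagreement:** at the check before the last 5 mm of push, the tool position gave 0.52 rad and the pictures 0.47 to 0.50. I took this as measuring error of about 0.03 rad, and even the lower figure is well past the click.
- **Everything else:** the spare block, bottle, rack and left arm showed no change from the first scene picture beyond low, even differences I took as noise. I found no failed checks.

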